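# Unlock the folding lid stay of a UV gel viewer and latch its lid

## Task

The amber lid of the white UV gel viewer is propped open by a folding steel stay whose knee is locked past centre. Lift the stay's red knee up and over centre, gently so the thin links are not bent, until it is clearly folded to the free side and the lid still stands; then lower the lid under control, without letting it drop, and press it down gently, only as hard as needed, until the spring catch snaps in and the lid is fully shut. Let go, and leave the timer and the pink tip box where they are.

Things in the scene. Friction and masses are not known exactly. Their poses are not given: they have to be found in the camera images.
- viewer: white UV gel viewer, 270 x 240 mm, fixed. Origin: centre of its underside; x points to its back (hinge side), y to its left (stay side), z up. Spans x -135..135, y -120..120 mm. Rim 84 mm high behind x = -85; in front of that a control ledge 45 mm high (knob 53)
- lid_hinge (a point): middle of the lid's hinge axis (the axis runs along the viewer's y); at (125, 0, 88) mm in the viewer's frame
- lid (a joint): lid angle, rad: 0 = propped open as found (80 deg up), grows as it is lowered, 1.396 = level. Sprung roller catch: resists from about 1.365, takes some 10 to 20 N of push at the bar, snaps over just past level. Then a firm rubber seal (14 N/mm) from about 1.405; shut and caught: above 1.401. Lid 200 mm deep, 240 wide, 13 thick, 0.6 to 1 kg; over 60 N of contact strains it
- bar (a point): middle of the round black bar on the lid's front edge, 12 mm thick, 110 mm long, parallel to the hinge, 252 mm from it, 7 mm above it when level. 46 mm gap to the lid frame (24 mm at the catch tongue in the middle): fingers can straddle it from above at any lid angle. Past centre, the stiff knee alone holds the lid while steep; past lid 0.4 to 0.8 it falls unless held
- stay_knee (a joint): bend of the stay's knee, rad: 0 = locked on its stop (12 deg past centre; pushing the lid shut only locks it more), 0.21 = links in line (lid rises slightly), above that it folds freely, knee upward and to the front; 0.45 is safely unlocked, about 2.9 with lid shut. Stiff by friction (about 7 N along the knee's arc); stays where it is left
- knee (a point): centre of the red knee boss, 22 mm diameter, 24 mm long along the viewer's y, free on both sides and above: can be pinched across its flat ends from above. When locked 32 mm above and 114 mm in front of the hinge. Moves only on a circle about stay_pivot, up and to the front; rigid else. Over 40 N of contact in all (both fingers added) bends the stay
- stay_pivot (a point): lower pivot of the stay on the viewer's left wall, 92 mm from the knee, at (-65, 130, 68) mm in the viewer's frame
- stay_top (a point): upper pivot of the stay at the lid's left edge, 133 mm from the knee, 130 mm from the hinge axis
- seal: black rubber seal strips on the rim under the lid's front edge; the caught lid loads them with 18 to 26 N; more than 40 N crushes them
- carboy_tap: large white carboy on the bench to the right, 260 mm in diameter, 385 mm high, tap towards the robot out to 150 mm from its middle; fixed obstacle; origin: centre of its underside
- timer: white digital timer, 68 x 64 x 19 mm, loose on the bench; bystander
- tip_box_pink: pink pipette-tip box with clear lid, 136 x 115 x 66 mm, loose on the bench; bystander

How it is judged:
On the way, in this order (a step that is already met when the one before it is completed fails the run):
1. the stay's knee has been lifted past centre and stays folded to the free side while the lid still stands steep (value of joint stay_knee above 0.35 rad and value of joint lid below 0.25 rad), for 0.2 s.
2. the lid has been lowered to just above its catch (value of joint lid above 1.25 rad).
At the end, for the whole second after the job is handed in: The lid is shut and held by its catch (lid joint above 1.401 rad) and at rest; timer and tip box within 15 mm of where they stood (value of joint lid between 1.401 and 1.45 rad and velocity of joint lid below 0.05 rad/s and distance of each of timer, tip_box_pink from where it was at the start of the episode below 0.015 m); the robot touches nothing.
It fails at once if the stay was strained: more than 40 N of contact force on its links and knee (contact force between any of the fingers, the arm and stay_lower above 40 N).
It fails at once if the lid was strained: more than 60 N of contact force on it (contact force between any of the fingers, the arm and lid above 60 N).
It fails at once if the seal was crushed: pressed down with loaded with more than 40 N (contact force between seal and lid above 40 N).
It fails at once if the lid was dropped: faster than 1.5 rad/s above the catch (velocity of joint lid above 1.5 rad/s and value of joint lid below 1.3 rad).
It fails at once if a bystander was moved more than 15 mm (distance of any of timer, tip_box_pink from where it was at the start of the episode above 0.015 m).
It also fails if it takes over 72 s, if anything falls off the work surface, if the arm or the gripper's body presses on something with over 40 N, if the wrist force passes 120 N, or if a joint passes its speed limit or range.

## Robot

A 6-joint arm with a two-finger parallel gripper is mounted at the origin on a cart in front of the work surface, level with it; the furniture and walls round the work are solid. World frame = base frame: x ahead of the robot, y to its left, z up, the work surface at z = 0. Lengths are in m, angles in rad, forces in N, time in s.
With the tool pointing down it reaches from about 0.375 to 0.9 m from the base axis. Payload 3.1 kg.
Tool frame: the origin (TCP) lies at the very end of the fingers, on their centre line; the grasp point (between the pads) lies 19 mm behind it; z points along the fingers, y is the line along which they close (so a half turn about z gives the same grasp; the last joint's range is limited). The gripper opens to 87 mm and grips with 3 to 60 N. Pads are 19 mm wide; open, the fingers measure 117 mm over their backs; the gripper's body (75 mm by 190 mm) begins 51 mm behind the grasp point.
Start: joints at [-1.306, 0.527, 1.433, -0, 1.181, -0.178], TCP at [0.268, -0.564, 0.223] pointing down, gripper open.
Joint ranges: [-3.08, 3.08], [-0.75, 2.2], [0.22, 2.44], [-1.43, 4.57], [0, 2.65], [-2.85, 2.85]. Speed limits (rad/s): [2.79, 2.79, 3.14, 3.14, 3.14, 3.14].

## Interface

Orientations are given as a 3x3 rotation matrix whose columns are the frame's x, y, z axes.
In Python, from workcell import ctrl gives the robot as it stands. Calls block until the motion is done:
- ctrl.move_to(position, orientation): joint-space move of the TCP to a pose.
- ctrl.movel(position, orientation=None, v=0.15): straight line of the TCP; orientation=None keeps the orientation; v is the mean speed in m/s.
- ctrl.move_joints(angles): joint-space move.
- ctrl.gripper_to(opening): finger opening in m; the grip force is fixed at half the most; returns when the fingers have stopped.
- ctrl.dwell(seconds).
- ctrl.inverse_kinematics(position, orientation): joint angles nearest the present ones, or None.
- ctrl.read_state(): the state.
- ctrl.get_image(name): name is "side" or "top" or "wrist"; returns a dict with "color" (400x640x3 uint8, blue, green, red), "K" (3x3 intrinsics, pixels), "T" (4x4, takes a point from camera to world coordinates); the wrist camera has in their place "mount" (4x4, takes a point from camera to tool coordinates, whose origin is the TCP and whose axes are the flange's). Camera axes: x right, y down, z forward; pixel columns grow to the right and rows downward; lengths in m; the calibration is good to about 2 mm. A picture is of the moment at which its call begins: read the wrist's pose just before it. There is no depth.
A pose or a line that the arm cannot do raises ctrl.PlanningError and nothing moves.
- ctrl.close_job(): hands the job in; it is judged then, once.
The state is a dict: "time": time; "qpos": joint angles; "joint_velocities": joint speeds; "tau": joint torques, N m; "position": TCP position; "orientation": TCP orientation; "wrist_force": force on the tool from outside, world axes, zero at the start; "moment": the same for the moment, N m; "opening": finger opening in m; "gripper_force": force on a finger pad.
Only numpy, scipy, OpenCV 4.12 (cv2) and the standard library are available. Lean on these libraries where they do the work, as an engineer would, in place of code of your own. Each camera call takes 0.05 s, during which the arm holds its last target. There are 200 camera calls.

## Working session

There is one attempt and no reset: what is moved stays moved. The work goes in short steps, each a Python script; the robot and the scene stay as the last script left them, time stands still between calls to the robot, and variables do not carry over. Pictures are saved under pics/ and viewed, at most 10 in all, crops included, and the job is handed in when it is done.

```bash
ls; mkdir -p pics; python3 - <<'E'
from workcell import ctrl
import cv2,numpy as np,pickle
d={}
for n in("side","top"):
    im=ctrl.get_image(n); d[n]=im; cv2.imwrite(f"pics/{n}0.png",im["color"])
    print(n,im["K"].round(1).tolist(),im["T"].round(3).tolist())
pickle.dump(d,open("im0.pkl","wb"))
s=ctrl.read_state();print(s["time"],s["orientation"],s["opening"])
E
```

```text
pics
side [[403.3, 0.0, 324.2], [0.0, 403.3, 199.4], [0.0, 0.0, 1.0]] [[0.713, 0.602, -0.36, 1.007], [0.702, -0.61, 0.368, -0.289], [0.002, -0.515, -0.857, 1.337], [0.0, 0.0, 0.0, 1.0]]
top [[500.9, 0.0, 306.2], [0.0, 500.9, 196.0], [0.0, 0.0, 1.0]] [[-0.011, -0.991, 0.136, 0.326], [-1.0, 0.015, 0.023, 0.19], [-0.025, -0.136, -0.99, 1.612], [0.0, 0.0, 0.0, 1.0]]
0.1 [[ 9.03108978e-01  4.29411111e-01 -5.20796238e-04]
 [ 4.29411310e-01 -9.03107176e-01  1.83187360e-03]
 [ 3.16292056e-04 -1.87801729e-03 -9.99998187e-01]] 0.08697729063606367
```

View pics/side0.png

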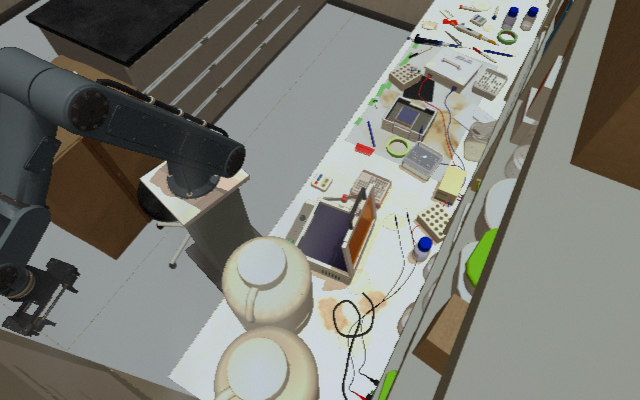

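View pics/top0.png

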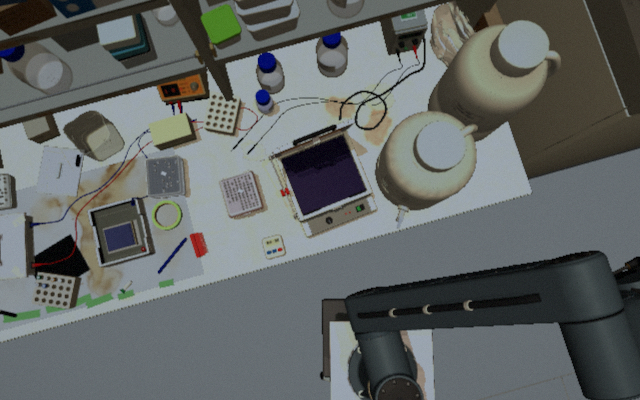

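```bash
python3 - <<'E'
import cv2,pickle
d=pickle.load(open("im0.pkl","rb"))
c=d["top"]["color"][110:260,250:400]; cv2.imwrite("pics/t1.png",cv2.resize(c,(600,600),interpolation=cv2.INTER_CUBIC))
c=d["side"]["color"][160:290,280:400]; cv2.imwrite("pics/s1.png",cv2.resize(c,(552,598),interpolation=cv2.INTER_CUBIC))
E
```

```text
(no output)
```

View pics/t1.png

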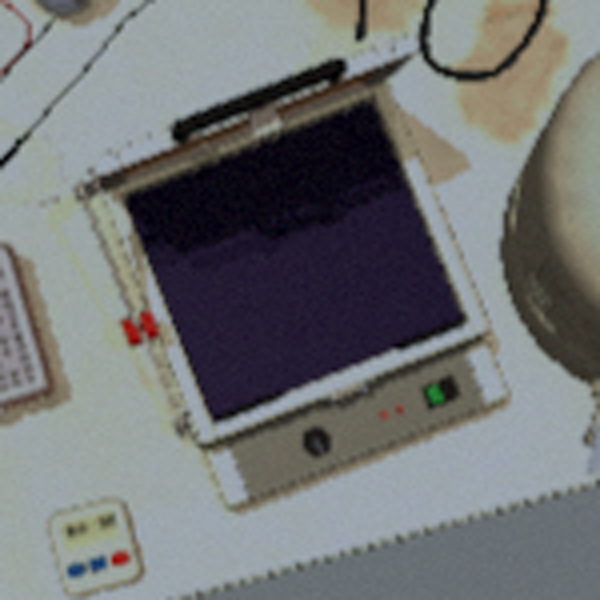

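View pics/s1.png

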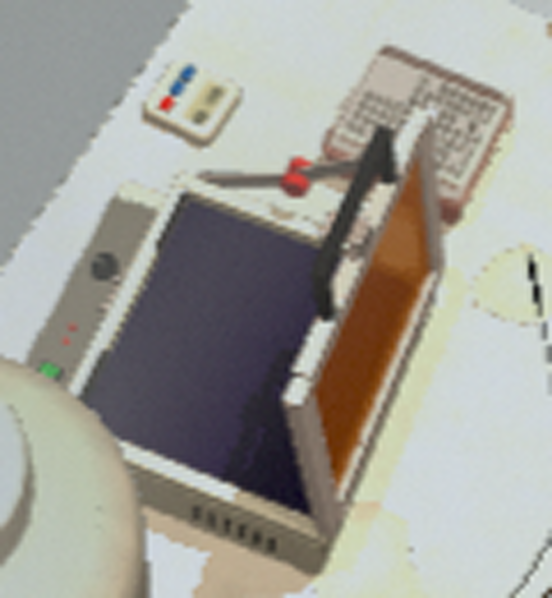

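The pictures show the viewer yawed about 22°. In the top view the red knee is at about (285,192), the bar runs (295,143)–(335,127), and the rim's front corners are near (300,220) and (372,194). In the side view the knee is at about (344,198), and the bar runs (363,190)–(351,225). The timer is front-left of the viewer and the tip box is to its left.

```bash
cat > h.py <<'E'
import numpy as np,cv2,pickle
from scipy.optimize import least_squares
H=np.array([.125,0,.088])
def bar(lid,y=0.):   # bar centre in viewer frame
    t=np.radians(80)-lid; return H+np.array([-.252*np.cos(t)+.007*np.sin(t),y,.252*np.sin(t)+.007*np.cos(t)])
KN=np.array([.011,.130,.120]); PV=np.array([-.065,.130,.068])
def Rv(yaw): c,s=np.cos(yaw),np.sin(yaw); return np.array([[c,-s,0],[s,c,0],[0,0,1.]])
def proj(P,K,T): p=np.linalg.inv(T)@np.append(P,1); p=K@p[:3]; return p[:2]/p[2]
def red(im):
    h=cv2.cvtColor(im,cv2.COLOR_BGR2HSV); m=cv2.inRange(h,(0,150,90),(7,255,255))|cv2.inRange(h,(173,150,90),(180,255,255))
    return m
E
cat > pose0.py <<'E'
from h import *
d=pickle.load(open("im0.pkl","rb"))
def cen(n,x,y):
    m=red(d[n]["color"]); k=np.zeros_like(m); k[y-12:y+12,x-12:x+12]=1; ys,xs=np.nonzero(m*k); print(n,len(xs)); return xs.mean(),ys.mean()
kt=cen("top",285,192); ks=cen("side",344,198)
t=lambda x,y:(250+x/4,110+y/4); s=lambda x,y:(280+x/4.6,160+y/4.6)
obs=[("top",KN,kt),("side",KN,ks),
 ("top",bar(0,.055),t(180,132)),("top",bar(0,-.055),t(340,68)),
 ("side",bar(0,.055),s(383,138)),("side",bar(0,-.055),s(325,302)),
 ("top",np.array([-.085,.12,.084]),t(203,440)),("top",np.array([-.085,-.12,.084]),t(488,338)),
 ("top",np.array([-.135,.12,.045]),t(235,505)),("top",np.array([-.135,-.12,.045]),t(508,398))]
W=[3,3]+[1]*8
f=lambda p:np.concatenate([(proj(Rv(p[2])@P+[p[0],p[1],0],d[n]["K"],d[n]["T"])-o)*w for (n,P,o),w in zip(obs,W)])
r=least_squares(f,[.6,.1,.35],loss="soft_l1")
print(r.x,np.degrees(r.x[2])); print(f(r.x).reshape(-1,2).round(1).tolist())
np.save("vp.npy",r.x)
E
python3 pose0.py; python3 - <<'E'
from workcell import ctrl
from h import *
x,y,w=np.load("vp.npy");R=Rv(w);o=np.array([x,y,0])
Rd=np.diag([1,-1,-1.]) # tool down, y_tool along -viewer y
Rk=R@Rd; Rz=R@np.array([[0,1,0],[1,0,0],[0,0,-1.]])
for nm,P,O in [("knob",[-.11,0,.05],Rk),("knee",KN-[0,0,.02],Rk),("bar0",bar(0,.03),Rz),("bar1",bar(1.39,.03),Rz),("bar1f",bar(1.39,.03),Rz*[-1,-1,1]),("kneeflip",KN,Rk*[-1,-1,1])]:
    q=ctrl.inverse_kinematics(R@P+o,O); print(nm,(R@P+o).round(3),None if q is None else np.round(q,2))
E
```

```text
top 35
side 13
[0.58128727 0.16323634 0.36251318] 20.77047545121681
[[0.7, 0.9], [2.8, 2.3], [0.2, -0.8], [-0.6, -0.0], [-0.1, -0.6], [-1.5, -6.0], [-1.0, 1.3], [0.5, -1.8], [-2.7, 1.0], [0.3, -0.4]]
knob [0.478 0.124 0.05 ] [ 0.03  0.65  1.89 -0.    0.6   1.24]
knee [0.545 0.289 0.1  ] [ 0.31  0.67  1.55 -0.    0.92  1.51]
bar0 [0.653 0.223 0.337] [ 0.17  0.53  1.1  -0.    1.51 -0.2 ]
bar1 [0.452 0.146 0.097] [ 0.08  0.54  1.92 -0.    0.68 -0.29]
bar1f [0.452 0.146 0.097] None
kneeflip [0.545 0.289 0.12 ] [ 0.31  0.64  1.54 -0.    0.96 -1.63]
```

```bash
python3 - <<'E'
from workcell import ctrl
from h import *
x,y,w=np.load("vp.npy");R=Rv(w);o=np.array([x,y,0]); Rk=R@np.diag([1,-1,-1.])
s=ctrl.read_state()
ctrl.move_to([.21,-.44,.48],s["orientation"])
ctrl.move_to([.46,.14,.48],Rk)
ctrl.move_to(R@[-.06,.06,.33]+o,Rk)
s=ctrl.read_state(); im=ctrl.get_image("wrist"); cv2.imwrite("pics/w1.png",im["color"])
pickle.dump((s,im),open("w1.pkl","wb"))
print(s["time"],s["wrist_force"],s["position"],im["K"].tolist(),im["mount"].round(3).tolist())
T=np.eye(4);T[:3,:3]=s["orientation"];T[:3,3]=s["position"];T=T@im["mount"]
for P in (KN,PV,bar(0,.055),bar(0,-.055),np.array([-.085,.12,.084]),np.array([-.085,-.12,.084])): print(proj(R@P+o,im["K"],T).round(1))
E
```

```text
4.1917 [ 0.1022445  -0.36715383  1.06192735] [0.50477141 0.19759124 0.33091823] [[308.0191686207797, 0.0, 320.55402658149495], [0.0, 308.0191686207797, 198.96429423960663], [0.0, 0.0, 1.0]] [[0.001, -0.965, -0.261, 0.07], [1.0, 0.001, 0.0, 0.0], [0.0, -0.261, 0.965, -0.162], [0.0, 0.0, 0.0, 1.0]]
[259.5 115.7]
[269.4 172.2]
[329.9 -74.6]
[590.6 -74.2]
[275.5 188.8]
[451.7 188.9]
```

View pics/w1.png

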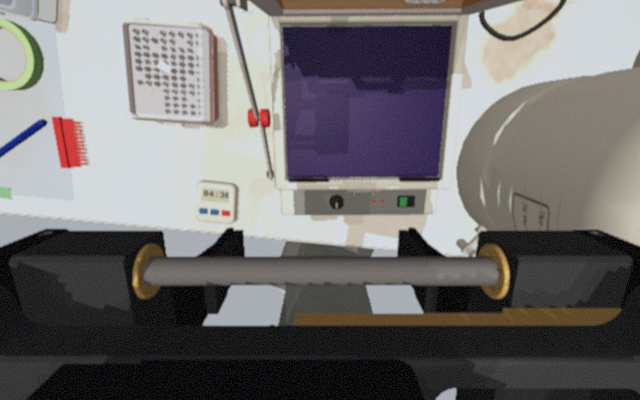

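The wrist view shows the knee at about (259,117), the lower pivot at (269,176) and the knob at (337,202). All are within about 1–4 px of the predicted positions. I'll refine the pose with this view, then test on the fixed knob how gripping force depends on the commanded opening.

```bash
python3 - <<'E'
from workcell import ctrl
from h import *
s,im=pickle.load(open("w1.pkl","rb")); K=im["K"]
T=np.eye(4);T[:3,:3]=s["orientation"];T[:3,3]=s["position"];T=T@im["mount"]
m=red(im["color"]); m[:, :240]=0;m[:,285:]=0;m[:95]=0;m[140:]=0; ys,xs=np.nonzero(m); kw=(xs.mean(),ys.mean()); print("knee px",kw,len(xs),xs.min(),xs.max())
g=cv2.cvtColor(im["color"],cv2.COLOR_BGR2GRAY)[193:212,325:350]; ys,xs=np.nonzero(g<60); kb=np.array([325+xs.mean(),193+ys.mean()]); print("knob",kb,xs.min()+325,xs.max()+325,ys.min()+193,ys.max()+193)
src=open("pose0.py").read().split("W=[3")[0].replace("print(n,len(xs));","")
exec(src)
d["w"]=dict(K=K,T=T)
obs+=[("w",KN,kw),("w",PV,(269,176)),("w",np.array([-.085,.12,.084]),(277,188.5))]; W=[2,2]+[1]*3+[.1]+[1]*4+[4,1,1]
f=lambda p:np.concatenate([(proj(Rv(p[2])@P+[p[0],p[1],0],d[n]["K"],d[n]["T"])-o)*w for (n,P,o),w in zip(obs,W)])
r=least_squares(f,np.load("vp.npy"),loss="soft_l1"); print(r.x,f(r.x).reshape(-1,2).round(1).tolist()); np.save("vp.npy",r.x)
ray=T[:3,:3]@np.linalg.inv(K)@np.append(kb,1); P=T[:3,3]+ray*(.053-T[2,3])/ray[2]; R=Rv(r.x[2]); o=np.array([r.x[0],r.x[1],0])
Pv=R.T@(P-o); print("knob viewer",Pv.round(4))
Rk=R@np.diag([1,-1,-1.]); ctrl.gripper_to(.04)
Pv[2]=.10; ctrl.move_to(R@Pv+o,Rk); f0=ctrl.read_state()["wrist_force"]
Pv[2]=.0475; ctrl.movel(R@Pv+o,Rk,v=.08)
s=ctrl.read_state(); print(s["time"],(s["wrist_force"]-f0).round(2),s["opening"])
for g in np.arange(.032,.008,-.002):
    ctrl.gripper_to(g); s=ctrl.read_state(); print(round(g,4),round(s["opening"],4),round(s["gripper_force"],2),(s["wrist_force"]-f0).round(1),round(s["time"],2))
    if s["opening"]>g+.0012 : break
if s["gripper_force"]>1:
  for g in (g-.001,g-.002,g-.004): ctrl.gripper_to(g); s=ctrl.read_state(); print(round(g,4),round(s["opening"],4),round(s["gripper_force"],2))
E
```

```text
knee px (np.float64(259.0748898678414), np.float64(118.0704845814978)) 227 248 268
knob [336.19230769 201.04615385] 330 342 195 208
[0.579802   0.1632295  0.37166141] [[0.7, 2.3], [0.6, 0.8], [0.0, 0.0], [-0.9, 0.5], [-0.5, -1.1], [-0.2, -0.6], [-0.6, 2.0], [0.6, -1.8], [-2.2, 1.6], [0.5, -0.4], [0.2, -0.2], [0.5, -1.9], [-1.2, 2.1]]
knob viewer [-0.1091  0.0359  0.053 ]
7.0167 [-1.68 -0.57 -0.69] 0.040075020517735906
0.032 0.0325 0.0 [-1.6 -0.3 -0.6] 7.51
0.03 0.0302 0.0 [-1.1 -1.5 -0.1] 7.82
0.028 0.0282 0.0 [-1.9 -0.3 -1.5] 8.12
0.026 0.0259 0.0 [-0.7 -0.6 -0.7] 8.43
0.024 0.024 0.0 [-2.  -0.5 -0.7] 8.74
0.022 0.022 0.0 [-1.6 -0.1 -0.5] 9.05
0.02 0.0204 0.0 [-0.5 -1.4 -0.5] 9.36
0.018 0.0179 0.0 [-1.4 -1.4 -1.1] 9.67
0.016 0.0162 0.0 [-1.7 -1.  -1.2] 9.97
0.014 0.0141 0.0 [-1.3 -0.3 -0.6] 10.28
0.012 0.0117 0.0 [-2.  -0.6 -0.3] 10.59
0.01 0.0103 0.0 [-1.3 -1.3 -0.3] 10.9
```

```bash
python3 - <<'E'
from workcell import ctrl
from h import *
for g in (.007,.004,.001,0):
    ctrl.gripper_to(g); s=ctrl.read_state(); print(g,round(s["opening"],4),round(s["gripper_force"],2),s["wrist_force"].round(1),round(s["time"],2),s["position"].round(4))
im=ctrl.get_image("side")["color"]; cv2.imwrite("pics/s2.png",cv2.resize(im[170:280,280:400],(600,550),interpolation=cv2.INTER_CUBIC))
E
```

```text
0.007 0.0069 0.0 [-0.6  0.5 -0.2] 11.26 [0.4652 0.1571 0.0475]
0.004 0.0041 0.0 [-0.  -0.   0.6] 11.62 [0.4651 0.1571 0.0475]
0.001 0.0012 0.0 [ 0.2 -0.   0.5] 11.97 [0.4651 0.1571 0.0475]
0 0.0007 0.0 [0.1 0.4 0.5] 12.21 [0.4651 0.1571 0.0475]
```

View pics/s2.png

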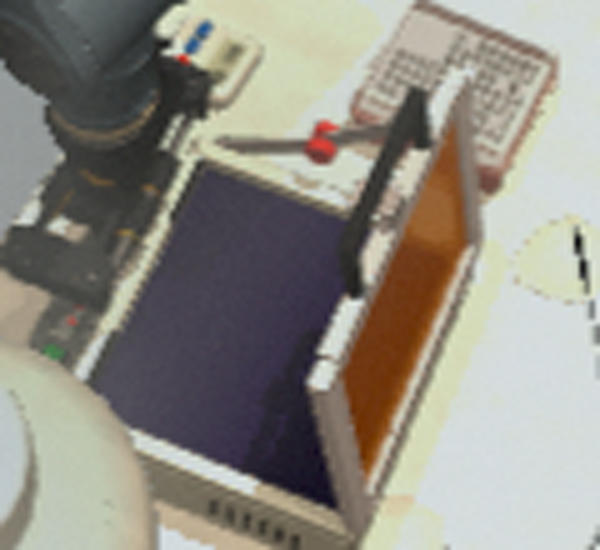

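The knob gave no contact, so it is probably decoration only. I'll run the same check on the timer, squeezing gently without displacing it.

```bash
python3 - <<'E'
from workcell import ctrl
from h import *
d=pickle.load(open("im0.pkl","rb"))["top"]; K,T=d["K"],d["T"]
def cast(p,z): r=T[:3,:3]@np.linalg.inv(K)@np.append(p,1); return (T[:3,3]+r*(z-T[2,3])/r[2])[:2]
C=np.array([cast((250+a/4,110+b/4),.019) for a,b in((50,510),(130,498),(142,580),(65,595))])
c=C.mean(0); e=(C[0]+C[1]-C[2]-C[3])/2; l=(C[0]+C[3]-C[1]-C[2])/2; print(c,np.linalg.norm(e),np.linalg.norm(l),np.degrees(np.arctan2(e[1],e[0])),np.degrees(np.arctan2(-l[0],l[1])))
a=np.arctan2(e[1],e[0]); yt=np.array([np.cos(a),np.sin(a),0]); zt=np.array([0,0,-1.]); O=np.column_stack([np.cross(yt,zt),yt,zt])
p=ctrl.read_state()["position"]
q=ctrl.inverse_kinematics([*c,.008],O); print(np.round(q,2)); 
ctrl.movel([p[0],p[1],.11],v=.2); 
ctrl.move_to([*c,.11],O); ctrl.gripper_to(.087)
ctrl.movel([*c,.007],v=.15); s=ctrl.read_state(); f0=s["wrist_force"]; print(s["time"],s["opening"])
hit=0
for g in np.r_[.073,np.arange(.070,.055,-.001)]:
    ctrl.gripper_to(g); s=ctrl.read_state(); print(round(g,4),round(s["opening"],4),round(s["gripper_force"],2),(s["wrist_force"]-f0).round(1),round(s["time"],2))
    if s["gripper_force"]>.5: hit+=1
    if hit>=3 or s["gripper_force"]>20: break
E
```

```text
[0.38609292 0.32968534] 0.06689825797623648 0.06317416428802367 9.072039500169824 8.999101514461412
[ 0.49  0.74  1.87 -0.    0.53  0.33]
16.0 0.08709211633678801
0.073 0.073 0.0 [-0.6 -0.3 -0.3] 16.59
0.07 0.0705 0.23 [-0.5  0.1 -0.4] 16.95
0.069 0.0694 9.7 [ 1. -1. -1.] 17.17
0.068 0.0684 26.57 [-0.1  0.2  0.3] 17.38
```

The timer test shows the gripper is position-controlled, at roughly 17 N per mm of extra command, so a light graded pinch works. Next is the knee.

```bash
cat >> h.py <<'E'
from scipy.optimize import brentq
def vframe():
    x,y,w=np.load("vp.npy"); return Rv(w),np.array([x,y,0])
LK=.133; h2=H[[0,2]]; p2=PV[[0,2]]; RL=np.hypot(*(KN-PV)[[0,2]]); B0=np.arctan2(.052,.076)
def top2(a,off): t=np.radians(80)+off-a; return h2+.130*np.array([-np.cos(t),np.sin(t)])
kp=lambda b:p2+RL*np.array([np.cos(b),np.sin(b)])
OFF=brentq(lambda q:np.hypot(*(top2(0,q)-kp(B0)))-LK,-.15,.15)
def state(b):  # lower link angle -> lid, knee bend
    g=lambda a:np.hypot(*(top2(a,OFF)-kp(b)))-LK
    aa=np.linspace(-.12,1.45,800); v=[g(a) for a in aa]
    r=[brentq(g,aa[i],aa[i+1]) for i in range(799) if v[i]*v[i+1]<0]
    out=[]
    for a in r:
        u=top2(a,OFF)-kp(b); al=np.arctan2(u[1],u[0]); out.append((a,b-al))
    return out
E
python3 - <<'E'
from h import *
print(OFF)
for db in np.arange(0,.6,.05): print(round(db,2),[(round(a,3),round(k,3)) for a,k in state(B0+db)], ((kp(B0+db)-kp(B0))*1000).round(1))
E
python3 - <<'E'
from workcell import ctrl
from h import *
R,o=vframe(); t=np.radians(15); zt=np.array([np.sin(t),0,-np.cos(t)]); yt=np.array([0,-1.,0]); O=R@np.column_stack([np.cross(yt,zt),yt,zt])
np.save("Ok.npy",O)
ctrl.gripper_to(.087); p=ctrl.read_state()["position"]; ctrl.movel([p[0],p[1],.13],v=.25)
tcp=lambda P:R@(P+.019*zt)+o
G=KN+[0,0,.001]
ctrl.gripper_to(.044)
ctrl.move_to(tcp(G-.075*zt),O); f0=ctrl.read_state()["wrist_force"]; ctrl.movel(tcp(G),v=.1)
s=ctrl.read_state(); print(s["time"],R.T@(s["wrist_force"]-f0),s["opening"]); np.save("f0.npy",f0)
im=ctrl.get_image("wrist")["color"]; cv2.imwrite("pics/w2.png",im)
E
```

```text
0.003944105741459192
0.0 [(0.0, np.float64(-0.208))] [0. 0.]
0.05 [(-0.007, np.float64(-0.119))] [-2.7  3.7]
0.1 [(-0.01, np.float64(-0.033))] [-5.6  7.3]
0.15 [(-0.01, np.float64(0.051))] [-8.6 10.8]
0.2 [(-0.006, np.float64(0.134))] [-11.8  14.1]
0.25 [(0.001, np.float64(0.215))] [-15.2  17.2]
0.3 [(0.011, np.float64(0.294))] [-18.8  20.1]
0.35 [(0.023, np.float64(0.372))] [-22.4  22.9]
0.4 [(0.038, np.float64(0.449))] [-26.2  25.5]
0.45 [(0.056, np.float64(0.524))] [-30.2  27.9]
0.5 [(0.075, np.float64(0.598))] [-34.2  30.1]
0.55 [(0.097, np.float64(0.671))] [-38.4  32.1]
21.6167 [ 0.79763086 -0.5367803   0.05532543] 0.0440347873006604
```

View pics/w2.png

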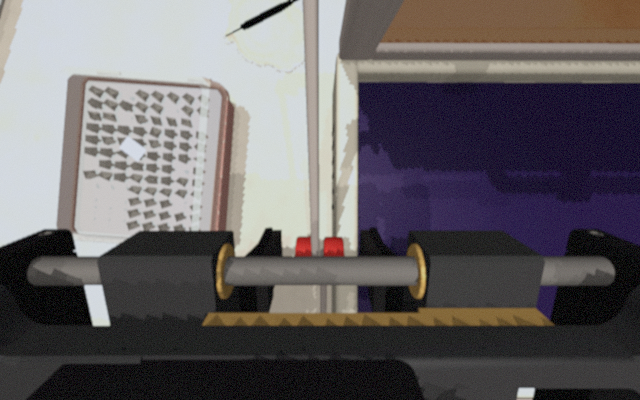

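The knee boss (px 296–344 at row 247) is centred between the fingers. Now I'll pinch lightly and lift along the arc.

```bash
python3 - <<'E'
from workcell import ctrl
from h import *
R,o=vframe(); O=np.load("Ok.npy"); zt=R.T@O[:,2]; f0=np.load("f0.npy")
tcp=lambda P:R@(P+.019*zt)+o
def rd(n=1):
    s=ctrl.read_state(); return s["gripper_force"],R.T@(s["wrist_force"]-f0),s
ctrl.gripper_to(.027); dy=0
G=KN+[0,0,.001]
for g in np.arange(.0262,.0215,-.0004):
    ctrl.gripper_to(g); gf,w,s=rd(); print(round(g,4),round(s["opening"],4),round(gf,1),w.round(1),round(s["time"],2))
    if abs(w[1])>4: dy+=.0005*np.sign(w[1]); ctrl.movel(tcp(G+[0,dy,0]),v=.02)
    if gf>10: break
mx=0
for db in np.arange(.05,.401,.05):
    k=kp(B0+db); P=np.array([k[0],KN[1]+dy,k[1]+.001]); ctrl.movel(tcp(P),v=.03)
    gf,w,s=rd(); print(round(db,2),round(gf,1),w.round(1),round(s["time"],2))
    if gf>17 or np.linalg.norm(w)>25: print("stop"); break
E
```

```text
0.0262 0.0264 0.0 [-0.4 -1.5 -0.4] 22.52
0.0258 0.0261 0.0 [ 0.1 -0.9 -0.1] 22.73
0.0254 0.0253 0.1 [-0.7 -0.5  0.7] 22.95
0.025 0.0246 0.6 [-0.1 -0.3  0.9] 23.17
0.0246 0.0249 1.3 [0.9 0.8 0. ] 23.38
0.0242 0.0242 2.3 [0.5 3.8 0.1] 23.6
0.0238 0.0239 4.4 [0.8 4.3 0. ] 23.82
0.0234 0.0235 15.4 [0.4 4.  0.4] 24.28
0.05 15.7 [ 2.5  0.2 -5.4] 24.83
0.1 15.8 [ 2.8 -0.3 -4.4] 25.13
0.15 15.9 [ 1.6 -3.  -4.2] 25.43
0.2 15.9 [ 2.5 -3.4 -2.8] 25.73
0.25 16.0 [ 1.6 -4.2 -2.3] 26.03
0.3 16.0 [ 2.  -4.6 -1.6] 26.33
0.35 16.1 [ 2.3 -4.3 -3.7] 26.63
0.4 16.1 [ 2.5 -5.2 -2. ] 26.93
```

```bash
python3 - <<'E'
from workcell import ctrl
from h import *
R,o=vframe(); O=np.load("Ok.npy")
ctrl.gripper_to(.04); p=ctrl.read_state()["position"]; ctrl.movel(p-.07*O[:,2],v=.15)
Ob=R@np.array([[0,1,0],[1,0,0],[0,0,-1.]]); Y=.035
tcp=lambda P:R@(P-[0,0,.019])+o
a0=.038
ctrl.move_to(R@[.0,Y,.40]+o,Ob)
for n in("side","top"):
    im=ctrl.get_image(n); m=red(im["color"]); ys,xs=np.nonzero(m)
    for db in(0,.3,.4,.5):
        k=kp(B0+db); u=proj(R@[k[0],.13,k[1]]+o,im["K"],im["T"]); print(n,db,u.round(1),end=" ")
    sel=np.hypot(xs-u[0],ys-u[1])<16; print("seen",xs[sel].mean(),ys[sel].mean(),sel.sum())
im=ctrl.get_image("side")["color"]; cv2.imwrite("pics/s3.png",cv2.resize(im[150:280,280:410],(600,600),interpolation=cv2.INTER_CUBIC))
print(ctrl.read_state()["time"])
E
```

```text
side 0 [344.5 198.2] side 0.3 [339.7 193.4] side 0.4 [337.8 191.9] side 0.5 [335.7 190.4] seen 338.3 191.35 20
top 0 [284.8 192.8] top 0.3 [286.7 197.6] top 0.4 [287.5 199.7] top 0.5 [288.4 202. ] seen 287.05555555555554 197.58333333333334 36
29.825
```

View pics/s3.png

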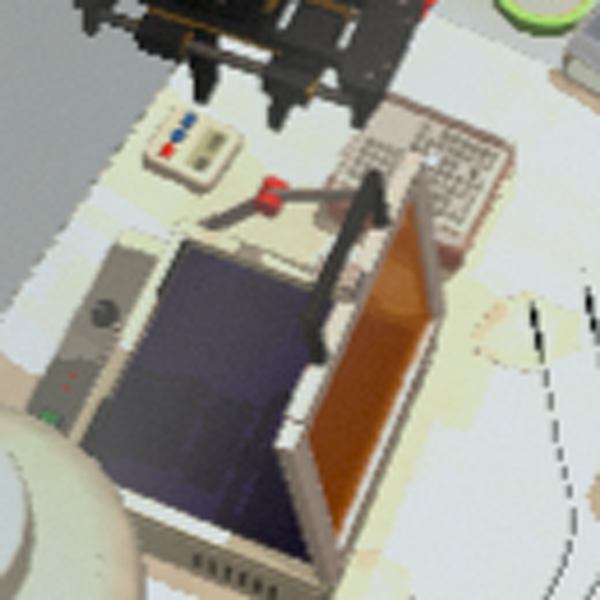

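The knee is folded to the free side (side px 338,191) and the lid still stands. Next I grip the bar and lower the lid with force guards.

```bash
cat > low.py <<'E'
from workcell import ctrl
from h import *
R,o=vframe(); Ob=R@np.array([[0,1,0],[1,0,0],[0,0,-1.]]); Y=.035; a0=.03
tcp=lambda P:R@(P-[0,0,.019])+o
ctrl.gripper_to(.05)
ctrl.movel(tcp(bar(a0,Y)+[0,0,.06]),Ob,v=.15); f0=ctrl.read_state()["wrist_force"]; np.save("f0.npy",f0)
ctrl.movel(tcp(bar(a0,Y)),v=.12)
def rd(): s=ctrl.read_state(); return s["gripper_force"],R.T@(s["wrist_force"]-f0),s
for g in [.016,.0145,.0137]+list(np.arange(.0132,.009,-.0004)):
    ctrl.gripper_to(g); gf,w,s=rd(); print(round(g,4),round(s["opening"],4),round(gf,1),w.round(1),round(s["time"],2))
    if gf>11: break
off=0.
for a in np.r_[np.arange(.1,1.31,.1),1.34]:
    t=np.radians(80)-a; rad=np.array([-np.cos(t),0,np.sin(t)])
    ctrl.movel(tcp(bar(a,Y)+off*rad),v=.08); gf,w,s=rd(); print(round(a,2),round(gf,1),w.round(1),round(w@rad,1),round(off*1e3,2),round(s["time"],2))
    fr=w@rad
    if abs(fr)>4: off+=np.clip(.0001*fr,-.001,.001)
    if gf>24 or np.linalg.norm(w)>30: print("stop"); break
E
python3 low.py
```

```text
0.016 0.0162 0.1 [ 1.  -1.1 -1.1] 32.57
0.0145 0.0146 1.3 [ 3.9  0.2 -1.8] 32.84
0.0137 0.0139 2.3 [ 5.2  0.7 -1.7] 33.06
0.0132 0.0134 2.8 [ 5.4  0.4 -3.7] 33.27
0.0128 0.013 3.0 [ 6.6 -0.7 -2.9] 33.49
0.0124 0.0125 3.2 [ 6.6  0.3 -3.9] 33.71
0.012 0.0126 3.4 [ 7.6 -0.5 -3.9] 33.92
0.0116 0.0119 4.5 [ 8.1 -0.1 -4. ] 34.14
0.0112 0.0115 11.4 [ 7.4  0.1 -3.1] 34.36
0.1 11.5 [ 1.4  0.3 -2.5] -2.7 0.0 34.73
0.2 11.5 [-2.   0.5 -0.5] 0.2 0.0 35.19
0.3 11.5 [-2.8  0.8  1.2] 2.4 0.0 35.66
0.4 11.5 [-3.7  2.5 -0.4] 1.7 0.0 36.12
0.5 11.5 [-2.1  3.1 -3.1] -1.1 0.0 36.59
0.6 11.5 [-0.6  3.8 -6.3] -4.1 0.0 37.06
0.7 11.5 [-0.7  3.2 -7.3] -4.1 -0.41 37.52
0.8 11.5 [-0.4  4.3 -6.3] -3.2 -0.82 37.99
0.9 11.5 [-0.7  4.1 -6.5] -2.5 -0.82 38.46
1.0 11.5 [ 0.3  3.9 -6.1] -2.6 -0.82 38.92
1.1 11.5 [-0.2  3.8 -7.6] -2.0 -0.82 39.39
1.2 11.5 [ 0.9  2.9 -6.2] -2.1 -0.82 39.86
1.3 11.5 [ 0.4  2.7 -5.1] -0.9 -0.82 40.33
1.34 11.5 [ 2.   1.7 -5. ] -2.2 -0.82 40.6
```

```bash
cat > press.py <<'E'
from workcell import ctrl
from h import *
R,o=vframe(); f0=np.load("f0.npy"); Y=.035; off=-.00082
rd=lambda:(R.T@(ctrl.read_state()["wrist_force"]-f0))
tcp=lambda P:R@(P-[0,0,.019])+o
for a in (1.35,1.36,1.37):
    ctrl.movel(tcp(bar(a,Y)+[-off*-1,0,0]),v=.03); w=rd(); print(a,w.round(1))
    if w[2]>-1: break
ctrl.gripper_to(.03); p=ctrl.read_state()["position"]
ctrl.movel([p[0],p[1],.135],v=.15); ctrl.gripper_to(0)
f0=ctrl.read_state()["wrist_force"]; b=R@bar(1.38,Y)+o
ctrl.movel([b[0],b[1],.114],v=.06); pk=0; log=[]
for z in np.arange(.1135,.0955,-.0005):
    ctrl.movel([b[0],b[1],z],v=.02); f=np.mean([rd()[2] for _ in range(1)]); log.append((round(z*1e3,1),round(f,1)))
    if f>pk: pk=f
    if f>33 or (pk>8 and f<pk-6): break
print(log,ctrl.read_state()["time"])
E
python3 press.py
```

```text
1.35 [ 4.   3.6 -4.6]
1.36 [ 5.3  3.5 -3.8]
1.37 [ 4.5  3.9 -3.9]
[(np.float64(113.5), np.float64(1.1)), (np.float64(113.0), np.float64(0.3)), (np.float64(112.5), np.float64(-0.0)), (np.float64(112.0), np.float64(0.1)), (np.float64(111.5), np.float64(0.8)), (np.float64(111.0), np.float64(-0.1)), (np.float64(110.5), np.float64(0.0)), (np.float64(110.0), np.float64(0.3)), (np.float64(109.5), np.float64(1.1)), (np.float64(109.0), np.float64(-0.4)), (np.float64(108.5), np.float64(0.2)), (np.float64(108.0), np.float64(-0.4)), (np.float64(107.5), np.float64(0.2)), (np.float64(107.0), np.float64(1.9)), (np.float64(106.5), np.float64(4.8)), (np.float64(106.0), np.float64(6.0)), (np.float64(105.5), np.float64(9.1)), (np.float64(105.0), np.float64(12.0)), (np.float64(104.5), np.float64(14.8)), (np.float64(104.0), np.float64(18.7)), (np.float64(103.5), np.float64(23.5)), (np.float64(103.0), np.float64(25.5)), (np.float64(102.5), np.float64(13.5))] 49.5667
```

```bash
python3 - <<'E'
from workcell import ctrl
from h import *
ctrl.dwell(.15); s=ctrl.read_state(); print(s["time"],s["wrist_force"].round(1),np.load("f0.npy").round(1),s["position"].round(4))
p=s["position"]
for z in (.1025,.102,.1015):
    ctrl.movel([p[0],p[1],z],v=.02); s=ctrl.read_state(); print(z,s["wrist_force"].round(1),s["position"][2].round(4),round(s["time"],2))
    if s["wrist_force"][2]>14: break
E
```

```text
49.7167 [-2.8 -0.8 14.9] [-0.2 -0.4  0.4] [0.4488 0.1497 0.1039]
0.1025 [-2.7 -1.  13.6] 0.1039 49.97
0.102 [-1.5 -0.1  7.4] 0.1027 50.22
0.1015 [-2.7  0.1  9.9] 0.1024 50.47
```

```bash
python3 - <<'E'
from workcell import ctrl
from h import *
p=ctrl.read_state()["position"]
for z in np.arange(.1012,.0975,-.0003):
    ctrl.movel([p[0],p[1],z],v=.02); s=ctrl.read_state(); print(round(z,4),s["wrist_force"][2].round(1),s["position"][2].round(4),round(s["time"],2))
    if s["wrist_force"][2]>13: break
im=ctrl.get_image("side")["color"]; cv2.imwrite("pics/s4.png",cv2.resize(im[150:280,270:400],(600,600),interpolation=cv2.INTER_CUBIC))
E
```

```text
0.1012 12.4 0.1023 50.72
0.1009 5.6 0.1013 50.97
0.1006 8.4 0.101 51.22
0.1003 2.2 0.1001 51.47
0.1 3.9 0.1 51.72
0.0997 0.6 0.0994 51.97
0.0994 0.3 0.0992 52.22
0.0991 0.5 0.0991 52.47
0.0988 3.6 0.099 52.72
0.0985 0.9 0.0984 52.97
0.0982 3.3 0.0982 53.22
0.0979 5.2 0.0981 53.47
0.0976 7.9 0.098 53.72
```

View pics/s4.png

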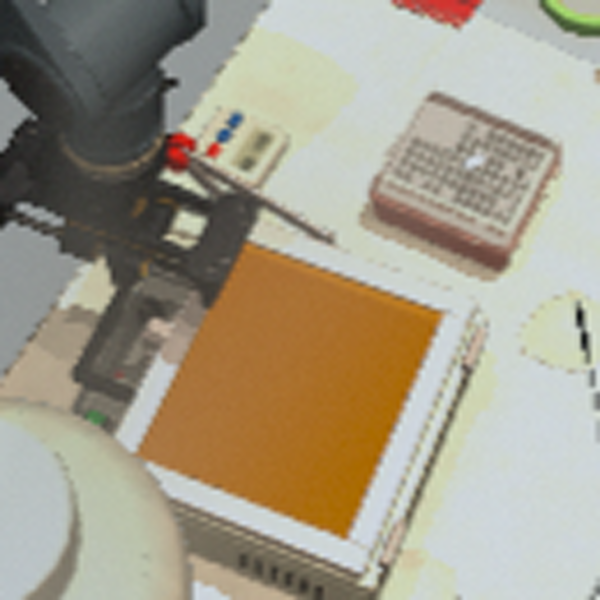

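```bash
python3 - <<'E'
from workcell import ctrl
from h import *
p=ctrl.read_state()["position"]
def go(z): ctrl.movel([p[0],p[1],z],v=.03); s=ctrl.read_state(); print(round(z,4),s["wrist_force"][2].round(1),s["position"][2].round(4),round(s["time"],2)); return s["wrist_force"][2]
for z in (.0973,.0970):
    if go(z)>11: break
go(.1015)
for z in np.arange(.1005,.0975,-.0005):
    if go(z)>4: break
E
```

```text
0.0973 8.7 0.0979 54.02
0.097 7.2 0.0974 54.27
0.1015 0.5 0.1015 54.57
0.1005 0.5 0.1002 54.82
0.1 0.9 0.0999 55.07
0.0995 0.5 0.0995 55.32
0.099 -1.1 0.099 55.57
0.0985 0.8 0.0985 55.82
0.098 -0.3 0.098 56.07
0.0975 1.2 0.0976 56.32
```

```bash
python3 - <<'E'
from workcell import ctrl
from h import *
p=ctrl.read_state()["position"]
def go(z): ctrl.movel([p[0],p[1],z],v=.03); s=ctrl.read_state(); print(round(z,4),s["wrist_force"][2].round(1),s["position"][2].round(4),round(s["time"],2)); return s["wrist_force"][2]
for z in np.arange(.0972,.0940,-.0003):
    if go(z)>10: break
E
```

```text
0.0972 4.2 0.0974 56.57
0.0969 6.7 0.0973 56.82
0.0966 8.9 0.0972 57.07
0.0963 10.3 0.0971 57.32
```

The lid now sits on the stiff seal: it snapped over after a 25 N peak and stayed down when unloaded. I'll back off and hand in.

```bash
python3 - <<'E'
from workcell import ctrl
p=ctrl.read_state()["position"]
ctrl.movel([p[0],p[1],.20],v=.12); ctrl.dwell(.2); s=ctrl.read_state(); print(s["time"],s["wrist_force"].round(1))
print(ctrl.close_job())
E
```

```text
58.5333 [-0.1  0.   0.2]
the job is handed in; nothing more can be done
None
```

I unlocked the stay, lowered the lid under control and pressed it shut past the catch, then handed the job in at 58.5 s with the arm clear; the judge returned no verdict, the peak press was about 25 N, the closed lid is inferred from force and height readings, and the timer was squeezed in place once as a grip test but never seen to shift.

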